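Lean the second cabinet door beside its mate and block its foot

TASK

Two matching frame-and-panel cabinet doors are to dry side by side: one already leans on the low fence, so take its match (the taller board) out of the sloping rack and lean it back against the fence at about the same angle, standing on the sheet of drip paper and square to the fence. Block its foot with the loose steel block, standing flat on the bench with the middle of a long side against the middle of the door's foot. Leave the drawer front in the rack, and the dish, clamps and pliers where they lie.

Things in the scene. Friction and masses are not known exactly. Their poses are not given: they have to be found in the camera images.
- door: The door to lean: plain wooden frame-and-panel cabinet door, 110 wide (y), 18 thick (x; grasp it as a full slab), 220 tall (z), 0.2 to 0.33 kg. Origin: centre of its bottom edge face; z runs up to its top edge. Front and back look alike. It starts loose in one of the rack's two slots, leaning 30 degrees from vertical, top towards the robot: draw it out up along its own plane.
- door_top (a point): Centre of the door's top edge face, 220 mm up the door from its origin; axes as the door.
- door_foot (a point): Middle of the door's lower edge on its +x face, 9 mm from the door's origin. As it stands in the rack that face looks away from the robot; leaned the same way, this is the edge away from the fence, and the block is set against it.
- door_heel (a point): Middle of the door's lower edge on its other (-x) face, 9 mm from the door's origin. Leaned the other way round (just as good), this is the edge away from the fence and the block goes against it.
- paper: Sheet of paper on the bench, no real thickness, 165 wide (y) and reaching 125 from the fence: where the door is to stand. Origin: on the bench, at the foot of the fence's front face, in the middle of the sheet's width. x points square away from the fence, y along the fence, z up. It lies in the left or right half of the fence, beside the mate.
- fence: Fixed low upright oak board, 110 high, 22 thick, 380 long (y), with two knee braces behind. Origin: bench level, middle of its length, in its front face (the far face as seen from the robot); x points out of that face, away from the robot, z up. A leaning door touches its upper front edge and sticks out about 95 mm beyond it.
- mate: The matching door already leaning in the other half of the fence, 26 degrees from vertical, top towards the robot, with its own steel block at its foot; fixed. Origin: bench level in the fence's front face, at the middle of the door's width; axes as the fence. In these axes the lower back edge of its foot is 55 mm and the lower front edge 71 mm out from the fence face.
- block: Loose plain steel block, 40 (x) by 64 (y) by 40 high (z), 0.5 to 0.9 kg, lying flat on the bench. Origin: centre of its underside; y is its long way. Held by its two ends (64 mm apart) its long sides stay free.
- rack: Fixed plywood rack, 124 wide (y), with two sloping rests one behind the other, 95 mm apart (x). Each has a back plate 110 long, leaning 30 degrees from vertical with its top towards the robot, and a ledge 24 mm above the bench on which a board's foot stands. Origin: on the bench, midway between the two slots.
- drawer_front: Plain flat wooden slab without frame, 110 wide (y), 18 thick (x), 165 tall (z): the shorter board in the other slot of the rack. Leave it. Origin: centre of its bottom edge face.
- dish: White ceramic dish of washers, 96 across and 28 high. Leave it. Origin: centre of its underside.
- clamp_a: Steel C-clamp lying on the bench, about 90 by 150, 18 thick. Leave it. Origin: middle of its underside.
- clamp_b: The other C-clamp, same size, lying between the rack and the fence. Leave it. Origin: middle of its underside.
- pliers: Slip-joint pliers lying on the bench, about 150 long. Leave them. Origin: under the pivot.
Not all that is in view belongs to the job. Leave any purple look-alike of the door alone.

How it is judged:
On the way:
1. the door leans against the fence by itself, its foot on the drip paper (contact force between door and fence above 0.05 N and contact force between the fingers and door below 0.05 N and height (world z) of door below 0.012 m and angle between door's own z axis and vertical between 0.28 and 0.63 rad and y of door in the frame of paper between -0.03 and 0.03 m), for 0.2 s.
At the end, for the whole second after the job is handed in: Door at rest, leaning on the fence 16-36 deg from vertical, foot on the bench within 30 mm of the paper's middle, square to the fence (10 deg); block flat on the bench, a long side against the door's lower front edge (gap to 6 mm, middles within 30 mm, parallel to the fence within 14 deg) (contact force between door and fence above 0.05 N and height (world z) of door below 0.012 m and angle between door's own z axis and vertical between 0.28 and 0.63 rad and x of door_top in the frame of paper below 0.02 m and x of door in the frame of paper above 0.02 m and y of door in the frame of paper between -0.03 and 0.03 m and angle between the y axis of door and the y axis of fence, either way round below 0.17 rad and linear speed of each of door, block below 0.02 m/s and height (world z) of block below 0.006 m and angle between block's own z axis and vertical below 0.1 rad and y of door in the frame of block between -0.03 and 0.03 m and (x of door_foot in the frame of block between -0.026 and -0.015 m or x of door_foot in the frame of block between 0.015 and 0.026 m or x of door_heel in the frame of block between -0.026 and -0.015 m or x of door_heel in the frame of block between 0.015 and 0.026 m) and angle between the y axis of block and the y axis of fence, either way round below 0.25 rad); the robot touches nothing.
It fails at once if the drawer front is shifted in the rack by more than 25 mm (distance of drawer_front from where it was at the start of the episode above 0.025 m).
It fails at once if the dish of washers is pushed more than 30 mm (distance of dish from where it was at the start of the episode above 0.03 m).
It fails at once if a clamp or the pliers are pushed more than 40 mm (distance of any of clamp_a, clamp_b, pliers from where it was at the start of the episode above 0.04 m).
It also fails if it takes over 64 s, if anything falls off the work surface, if the arm or the gripper's body presses on something with over 40 N, if the wrist force passes 120 N, or if a joint passes its speed limit or range.

ROBOT

A 7-joint arm with a two-finger parallel gripper is mounted at the origin on the work surface. World frame = base frame: x ahead of the robot, y to its left, z up, the work surface at z = 0. Lengths are in m, angles in rad, forces in N, time in s.
With the tool pointing down it reaches from about 0.35 to 0.9 m from the base axis. Payload 8.1 kg.
Tool frame: the origin (TCP) lies at the very end of the fingers, on their centre line; the grasp point (between the pads) lies 19 mm behind it; z points along the fingers, y is the line along which they close (so a half turn about z gives the same grasp; the last joint's range is limited). The gripper opens to 92 mm and grips with 3 to 60 N. Pads are 19 mm wide; open, the fingers measure 130 mm over their backs; the gripper's body (75 mm by 190 mm) begins 47 mm behind the grasp point.
Start: joints at [-0.103, 0.434, 0.025, 1.573, -0.012, 1.134, -0.075], TCP at [0.625, -0, 0.227] pointing down, gripper open.
Joint ranges: [-2.62, 2.62], [-0.44, 2.09], [-1.27, 1.32], [0.08, 2.57], [-1.32, 4.46], [0.12, 2], [-2.74, 2.74]. Speed limits (rad/s): [2.22, 2.22, 3.01, 3.01, 3.14, 3.14, 3.14].

INTERFACE

Orientations are given as a rotation vector (axis times angle).
In Python, from cell import arm gives the robot as it stands.
- The arm moves only by the tool jog_arm, never from a script. Its argument "rows" is a list of rows, each a list of 3 entries, a list of its own where there are three numbers: the shift along the world's x, y, z in cm, then the turn, a rotation vector about the world's x, y, z in degrees, then the opening, from 0 (shut) to 1 (fully open). A call has 1 to 8 rows; each row is the pose to reach, as a shift and turn from the pose commanded when the call began; what a row does not reach only later rows make up. A row lasts 1/8 s, in which the tool goes at most 62.5 mm and 10.7 degrees, less where a joint would pass 70% of its speed; a pose out of reach is approached as far as the arm can. A call with a gripper value outside its range is refused whole. The fingers move at their own pace and stop on an object; "newtons" is the grip in N (left out, the last holds). Time passes only in rows, so rows that repeat a pose let the fingers close. It gives the time, the measured TCP pose, the force, the opening and the grip force at its end, in the units of the state.
- arm.observe(): the state, without advancing time (a new reading comes with each control period).
- arm.get_image(name): name is "scene" or "side" or "wrist"; returns a dict with "img" (384x512x3 uint8, red, green, blue), "depth" (384x512 float32, m along the optical axis (not along the pixel's ray), 0 where there is no reading), "fx", "fy", "cx", "cy" (pixels), "rvec" (rotation vector, rad) and "tvec" (3), from world to camera coordinates, as OpenCV has them; the wrist camera has in their place "mount" (4x4, takes a point from camera to tool coordinates, whose origin is the TCP and whose axes are the flange's). Camera axes: x right, y down, z forward; pixel columns grow to the right and rows downward; lengths in m; the calibration is good to about 2 mm. The wrist camera is an equidistant fisheye: a pixel r from the principal point sees the ray r / f radians off the axis. A picture is of the moment at which its call begins: read the wrist's pose just before it.
- arm.sign_off(): hands the job in; it is judged then, once.
The state is a dict: "clock": time; "joints": joint angles; "dq": joint speeds; "joint_efforts": joint torques, N m; "position": TCP position; "ee_rot": TCP orientation; "force": force on the tool from outside, world axes, zero at the start; "ft_torque": the same for the moment, N m; "width": opening from 0.0 (shut) to 1.0 (fully open); "gripper_force": force on a finger pad.
Only numpy, scipy, OpenCV 4.12 (cv2) and the standard library are available. Lean on these libraries where they do the work, as an engineer would, in place of code of your own. Each camera call takes 0.05 s, during which the arm holds its last target. There are 200 camera calls.

## Working session

There is one attempt and no reset: what is moved stays moved. The work goes in short steps, Python scripts to look and compute and a tool call to move; the robot and the scene stay as the last step left them, time stands still between calls to the robot, and variables do not carry over. Pictures are saved under pics/ and viewed, at most 10 in all, crops included, and the job is handed in when it is done.

Besides the shell and the picture viewer there is one more tool, called after "Call:" in YAML: its name, and indented under it one key for each argument. jog_arm: Moves the arm, as the interface text tells. Its arguments: {"type":"object","properties":{"rows":{"type":"array","items":{"type":"array"}},"newtons":{"type":"number"}},"required":["rows"]}

```bash
mkdir -p pics
cat > h.py <<'E'
import numpy as np, cv2
from scipy.spatial.transform import Rotation as R
from cell import arm
def grab(n):
    return arm.get_image(n)
def cloud(c):
    h,w=c['depth'].shape; u,v=np.meshgrid(np.arange(w),np.arange(h)); d=c['depth']
    P=np.stack([(u-c['cx'])/c['fx']*d,(v-c['cy'])/c['fy']*d,d],-1)
    M=R.from_rotvec(np.ravel(c['rvec'])).as_matrix()
    W=(P-np.ravel(c['tvec']))@M
    W[d==0]=np.nan
    return W
E
python3 - <<'E'
from h import *
for n in ('scene','side'):
    c=grab(n); cv2.imwrite(f'pics/{n}0.png',cv2.cvtColor(c['img'],cv2.COLOR_RGB2BGR)); np.save(n+'0.npy',cloud(c)); np.save(n+'0i.npy',c['img'])
    M=R.from_rotvec(np.ravel(c['rvec'])).as_matrix(); print(n,-M.T@np.ravel(c['tvec']),c['fx'])
s=arm.observe();print(s['clock'],s['position'],s['ee_rot'],s['force'])
E
```

```text
scene [1.01113209 0.69124955 0.90838366] 488.6116784990825
side [-0.25237164  0.6992976   0.76495817] 472.31050056328047
0.1 [ 6.24557414e-01 -4.09825405e-05  2.26031846e-01] [-2.22089568e+00 -2.22071395e+00  1.64718284e-03] [ 0.21474302  0.19951458 -0.05691256]
```

View pics/scene0.png

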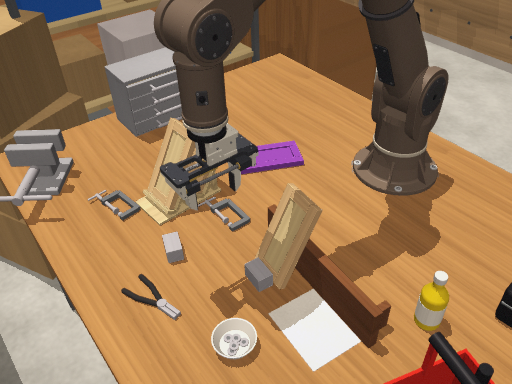

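View pics/side0.png

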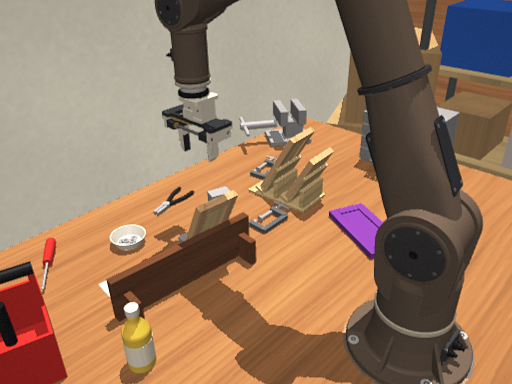

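The scene view shows the rack with its boards near (175,170), partly behind the gripper. The loose block is at (173,247), the paper at (315,325) and the mate with its block at (285,240). The side view shows two boards in the rack, near (295,155) and (318,175).

Run:
```python
from h import *
S=np.load('scene0.npy');I=np.load('scene0i.npy').astype(int);D=np.load('side0.npy');J=np.load('side0i.npy').astype(int)
def rect(m,W,name,z0,z1):
    m=m&(W[...,2]>z0)&(W[...,2]<z1)
    n,l,st,_=cv2.connectedComponentsWithStats(m.astype(np.uint8))
    for k in range(1,n):
        if st[k,4]>60:
            p=W[l==k]; r=cv2.minAreaRect(p[:,:2].astype(np.float32)*1000)
            print(name,st[k],np.round(r[0],1),np.round(r[1],1),round(r[2],1),'zmed',round(np.median(p[:,2]),4))
v,u=np.mgrid[:384,:512]
mn=I.min(-1);mx=I.max(-1)
roi=lambda a,b,c,d:(u>a)&(u<b)&(v>c)&(v<d)
rect((mn>190)&(mx-mn<25)&roi(255,370,280,384),S,'paper',-.01,.01)
rect(roi(150,195,225,270),S,'block',.034,.046)
rect(roi(235,285,250,300),S,'mateblock',.034,.046)
rect(roi(260,400,200,345)&(mx<120),S,'fencetop',.103,.115)
rect(roi(80,150,170,225),S,'clampA',.006,.03)
rect(roi(205,260,185,240),S,'clampB',.006,.03)
rect(roi(205,265,315,365),S,'dish',.02,.035)
# mate face
# rack points in both
for nm,W,m in(('sc',S,roi(130,240,110,225)),('si',D,roi(245,335,125,215))):
    X=W[m]; X=X[(X[:,2]>.02)&(X[:,2]<.26)]
    for z in np.arange(.02,.25,.02):
        q=X[(X[:,2]>z)&(X[:,2]<z+.01)]
        if len(q): 
            hx,e=np.histogram(q[:,0],np.arange(.4,.9,.01)); 
            print(nm,round(z,2),'y',np.round(np.percentile(q[:,1],[1,99]),3),{round(a,2):int(n) for a,n in zip(e,hx) if n>2})
```

```text
paper [ 282  301   78   70 2756] [564.3 281.9] [124.5 126.1] 85.5 zmed 0.0018
block [162 232  21  22 329] [ 690.  -114.3] [69.5 39.6] 70.7 zmed 0.0405
mateblock [258 251  27  29 161] [537.5  92.2] [105.4  16.5] 85.2 zmed 0.0398
mateblock [244 257  29  27 412] [576.4  86.2] [68.1 41.9] 83.5 zmed 0.0405
fencetop [304 239  79  81 361] [490.8 254.8] [236.9  24.9] 84.9 zmed 0.1092
clampA [ 88 190  62  30 674] [ 705.5 -360.9] [104.1 183. ] 18.1 zmed 0.0138
clampB [206 186  15  12  96] [ 490.5 -248.8] [52.3 29.1] 6.7 zmed 0.0102
clampB [206 197  44  34 525] [ 504.6 -151.1] [140.1  63.8] 89.8 zmed 0.0152
dish [211 318  46  41 456] [720.4 191.5] [93.  93.1] 54.1 zmed 0.0269
sc 0.02 y [-0.663 -0.153] {np.float64(0.4): 3, np.float64(0.41): 6, np.float64(0.42): 7, np.float64(0.43): 5, np.float64(0.45): 8, np.float64(0.46): 6, np.float64(0.47): 15, np.float64(0.48): 24, np.float64(0.49): 9, np.float64(0.5): 21, np.float64(0.51): 27, np.float64(0.52): 35, np.float64(0.53): 20, np.float64(0.54): 3, np.float64(0.57): 3, np.float64(0.6): 7, np.float64(0.61): 17, np.float64(0.62): 17, np.float64(0.63)
[... 3338 characters left out ...]
): 3, np.float64(0.55): 41, np.float64(0.56): 50, np.float64(0.57): 21, np.float64(0.58): 7}
si 0.12 y [-0.356 -0.239] {np.float64(0.45): 4, np.float64(0.46): 30, np.float64(0.47): 9, np.float64(0.55): 13, np.float64(0.56): 28, np.float64(0.57): 4}
si 0.14 y [-0.358 -0.241] {np.float64(0.44): 4, np.float64(0.45): 31, np.float64(0.46): 8, np.float64(0.54): 19, np.float64(0.55): 31}
si 0.16 y [-0.361 -0.243] {np.float64(0.44): 53, np.float64(0.45): 83, np.float64(0.46): 8, np.float64(0.52): 5, np.float64(0.53): 18, np.float64(0.54): 27}
si 0.18 y [-0.354 -0.24 ] {np.float64(0.52): 30, np.float64(0.53): 8}
si 0.2 y [-0.355 -0.245] {np.float64(0.5): 13, np.float64(0.51): 67, np.float64(0.52): 9}
```

Run:
```python
from h import *
S=np.load('scene0.npy');I=np.load('scene0i.npy').astype(int);D=np.load('side0.npy')
v,u=np.mgrid[:384,:512];mn=I.min(-1);mx=I.max(-1)
roi=lambda a,b,c,d:(u>a)&(u<b)&(v>c)&(v<d)
def line(p): # x = a + b*y
    b,a=np.polyfit(p[:,1],p[:,0],1)
    for _ in range(4):
        r=p[:,0]-a-b*p[:,1];p=p[abs(r)<max(.0015,2*np.std(r))];b,a=np.polyfit(p[:,1],p[:,0],1)
    return a,b,len(p),np.std(p[:,0]-a-b*p[:,1])
m=roi(300,400,230,345)&(mx<120)&(S[...,2]>.02)&(S[...,2]<.098)&(S[...,1]>.2)
a,b,n,s=line(S[m]);print('fence front',a,b,n,s); th=np.arctan(b); print('yaw deg',-np.degrees(th))
ex=np.array([1,-b])/np.hypot(1,b); ey=np.array([b,1])/np.hypot(1,b); o=np.array([a,0])
f=lambda p:np.c_[(p[:,:2]-o)@ex,(p[:,:2]-o)@ey,p[:,2]]
m=roi(230,370,270,375)&(mx-mn<45)&(mn>90)&(abs(S[...,2])<.012)
F=f(S[m]);print('paper in fence coords',np.percentile(F,[0,1,50,99,100],axis=0).round(4).tolist())
for x in(.03,.06,.09,.11):
    q=F[abs(F[:,0]-x)<.006];print(x,q[:,1].min(),q[:,1].max())
# fence top ends
m=roi(255,400,195,350)&(mx<120)&(S[...,2]>.1)&(S[...,2]<.116);F=f(S[m]);print('fence top',np.percentile(F,[0,1,50,99,100],axis=0).round(4).tolist())
m=roi(240,335,180,300)&(S[...,2]>.125)&(S[...,2]<.22);F=f(S[m]);print('mate',np.percentile(F,[0,1,50,99,100],axis=0).round(4).tolist())
m=roi(235,285,250,300)&(S[...,2]>.034)&(S[...,2]<.046);F=f(S[m]);F=F[F[:,0]>.07];print('mateblk',np.percentile(F,[1,50,99],axis=0).round(4).tolist())
# door planes
for nm,W,mm,xr in(('front',S,roi(130,240,110,225),None),('back',D,roi(245,335,125,215),.0)):
    X=W[mm];X=X[(X[:,2]>.13)&(X[:,2]<.205)&(X[:,1]<-.23)&(X[:,1]>-.37)]
    X=X[X[:,0]+.577*X[:,2]>.595]
    A=np.c_[X[:,1],X[:,2],np.ones(len(X))]
    for _ in range(5):
        k=np.linalg.lstsq(A,X[:,0],rcond=None)[0];r=X[:,0]-A@k;g=abs(r)<max(.003,1.5*r.std());X=X[g];A=A[g]
    print(nm,'x=ky*y+kz*z+c',k.round(4),len(X),r.std(),'y',np.percentile(X[:,1],[0,1,99,100]).round(4),'yawdeg',-np.degrees(np.arctan(k[0])),'x at y-.297,z.18',k@[-.297,.18,1])
for W,mm in((S,roi(130,240,110,225)),(D,roi(245,335,125,215))):
    X=W[mm];X=X[(X[:,2]>.2)&(X[:,2]<.235)&(X[:,1]<-.2)];print('top',np.percentile(X,[1,50,99],axis=0).round(4).tolist())
m=roi(150,195,225,270)&(S[...,2]>.037)&(S[...,2]<.046);print(cv2.minAreaRect(S[m][:,:2].astype(np.float32)))
```

```text
fence front 0.4764775472463036 0.08827088606712455 1340 0.000743028962836587
yaw deg -5.044474577348608
paper in fence coords [[-0.0015, 0.1233, -0.0041], [0.0011, 0.183, -0.0021], [0.0725, 0.2651, 0.0021], [0.2345, 0.3501, 0.0111], [0.2464, 0.3526, 0.012]]
0.03 0.1858422817278587 0.35169841807660496
0.06 0.18692370728960833 0.351360949894483
0.09 0.12426989526632537 0.35102046117817953
0.11 0.12456135062737218 0.35138645920948586
fence top [[-0.0206, -0.0038, 0.1001], [-0.02, 0.001, 0.1003], [-0.0006, 0.1949, 0.1081], [0.0021, 0.3728, 0.114], [0.0042, 0.3736, 0.1152]]
mate [[-0.0414, 0.0386, 0.125], [-0.0392, 0.0408, 0.1259], [-0.0111, 0.101, 0.1697], [0.0131, 0.1503, 0.2066], [0.0167, 0.1512, 0.2085]]
mateblk [[0.0723, 0.0636, 0.0345], [0.0932, 0.098, 0.0405], [0.1118, 0.128, 0.0443]]
front x=ky*y+kz*z+c [-0.1083 -0.5131  0.6071] 496 0.0017489020207893044 y [-0.354  -0.353  -0.2416 -0.239 ] yawdeg 6.17941647196618 x at y-.297,z.18 0.5469460650677462
back x=ky*y+kz*z+c [-0.0492 -0.6614  0.6332] 185 0.001637234633098513 y [-0.3577 -0.354  -0.2417 -0.2395] yawdeg 2.816096005760296 x at y-.297,z.18 0.5287075796394363
top [[0.5166, -0.3518, 0.2004], [0.5328, -0.3142, 0.2106], [0.5424, -0.2447, 0.2202]]
top [[0.5079, -0.3547, 0.2003], [0.5178, -0.2939, 0.2101], [0.5299, -0.243, 0.2169]]
((0.6899765133857727, -0.1148558184504509), (0.0686684101819992, 0.039535630494356155), 70.28575897216797)
```

```bash
cat >> h.py <<'E'
R0=R.from_rotvec([np.pi/np.sqrt(2)]*2+[0])
R0=R.from_rotvec([-np.pi/np.sqrt(2),-np.pi/np.sqrt(2),0])
def tgt(yaw,pitch): return R.from_euler('ZY',[yaw,pitch],degrees=True)*R0
def go(p,Rt):
    s=arm.observe(); Rc=R.from_rotvec(s['ee_rot'])
    print('shift cm',((np.array(p)-s['position'])*100).round(2),'turn',np.degrees((Rt*Rc.inv()).as_rotvec()).round(2))
E
python3 - <<'E'
from h import *
go([.48,-.3,.30],tgt(5,-30))
E
```

```text
shift cm [-14.46 -30.     7.4 ] turn [  1.32 -30.06   4.89]
```

Call:
jog_arm:
  rows:
    - [[0,-8,10],[0.4,-9,1.5],0.7]
    - [[-6,-18,10],[0.8,-18,3],0.7]
    - [[-14.5,-30,7.4],[1.3,-30,4.9],0.7]
    - [[-14.5,-30,7.4],[1.3,-30,4.9],0.7]
    - [[-14.5,-30,7.4],[1.3,-30,4.9],0.7]
    - [[-14.5,-30,7.4],[1.3,-30,4.9],0.7]
    - [[-14.5,-30,7.4],[1.3,-30,4.9],0.7]
    - [[-14.5,-30,7.4],[1.3,-30,4.9],0.7]

```text
clock: 1.1
position: [0.4797, -0.3002, 0.3004]
ee_rot: [1.851, 2.017, 0.541]
force: [0.4, 0.4, -0.7]
width: 0.703
gripper_force: 0.0
```

Run:
```python
from h import *
s=arm.observe();c=grab('wrist');print(c['fx'],c['cx'],c['cy'],np.round(c['mount'],3).tolist())
cv2.imwrite('pics/w1.png',cv2.cvtColor(c['img'],cv2.COLOR_RGB2BGR))
# fisheye cloud
v,u=np.mgrid[:384,:512];x=(u-c['cx'])/c['fx'];y=(v-c['cy'])/c['fy'];th=np.hypot(x,y);k=np.tan(th)/np.maximum(th,1e-9)
d=c['depth'];P=np.stack([x*k*d,y*k*d,d],-1)
M=np.array(c['mount']);T=P@M[:3,:3].T+M[:3,3];W=T@R.from_rotvec(s['ee_rot']).as_matrix().T+s['position'];W[d==0]=np.nan
np.save('w1.npy',W)
m=(W[...,1]<-.2)&(W[...,1]>-.4)&(W[...,2]>.2)&(W[...,2]<.235)&(W[...,0]>.48)&(W[...,0]<.58)
p=W[m];print(len(p),np.percentile(p,[1,50,99],axis=0).round(4).tolist(),cv2.minAreaRect(p[:,:2].astype(np.float32)))
c=grab('scene');S=cloud(c);cv2.imwrite('pics/s1.png',cv2.cvtColor(c['img'],cv2.COLOR_RGB2BGR))
m=(S[...,1]<-.2)&(S[...,1]>-.4)&(S[...,2]>.12)&(S[...,2]<.208)&(S[...,0]>.50)&(S[...,0]<.61)
X=S[m];A=np.c_[X[:,1],X[:,2],np.ones(len(X))]
for _ in range(6):
    k=np.linalg.lstsq(A,X[:,0],rcond=None)[0];r=X[:,0]-A@k;g=abs(r)<max(.002,1.5*r.std());X=X[g];A=A[g]
print('front',k.round(4),len(X),r.std(),np.percentile(X[:,1],[1,99]))
```

```text
297.3186396354542 257.69076710440055 194.90138923590095 [[-0.0, -0.958, -0.287, 0.078], [1.0, -0.001, 0.0, -0.0], [-0.001, -0.287, 0.958, -0.157], [0.0, 0.0, 0.0, 1.0]]
2350 [[0.5095, -0.3544, 0.2075], [0.5199, -0.2956, 0.2136], [0.5306, -0.2465, 0.2183]] ((0.5204129219055176, -0.3007279932498932), (0.11040882021188736, 0.024365998804569244), 89.9592056274414)
front [-0.0739 -0.5126  0.6181] 510 0.001602464908939105 [-0.35184642 -0.24050632]
```

View pics/w1.png

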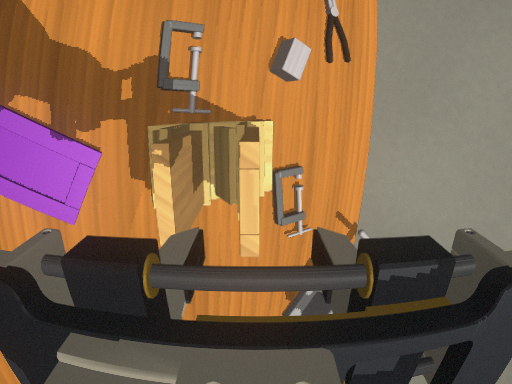

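The wrist view shows the door's top edge at about (250,200), aligned with the camera and between the open fingers. The drawer front is to its left at about (165,190). I'll descend along the door's plane.

Call:
jog_arm:
  rows:
    - [[-1.0,0.2,0],[0,0,0],0.7]
    - [[1.4,0.2,-4],[0,0,0],0.7]
    - [[3.6,0.3,-8],[0,0,0],0.7]
    - [[5.8,0.3,-11.9],[0,0,0],0.7]
    - [[5.8,0.3,-11.9],[0,0,0],0.7]
    - [[5.8,0.3,-11.9],[0,0,0],0.7]

```text
clock: 1.95
position: [0.5378, -0.2969, 0.1827]
ee_rot: [1.848, 2.018, 0.541]
force: [0.6, -0.1, -0.4]
width: 0.704
gripper_force: 0.0
```

Call:
jog_arm:
  rows:
    - [[0,0,0],[0,0,0],0.1]
    - [[0,0,0],[0,0,0],0.1]
    - [[0,0,0],[0,0,0],0.1]
    - [[0,0,0],[0,0,0],0.1]
    - [[0,0,0],[0,0,0],0.1]
    - [[0,0,0],[0,0,0],0.1]
  newtons: 35

```text
clock: 2.7
position: [0.5386, -0.297, 0.1821]
ee_rot: [1.848, 2.017, 0.542]
force: [2.3, 0.8, 1.5]
width: 0.193
gripper_force: 35.0
```

Call:
jog_arm:
  rows:
    - [[-0.5,-0.05,0.87],[0,0,0],0.1]
    - [[-1.5,-0.13,2.6],[0,0,0],0.1]
    - [[-3,-0.26,5.2],[0,0,0],0.1]
    - [[-5,-0.44,8.7],[0,0,0],0.1]
    - [[-7,-0.62,12.1],[0,0,0],0.1]
    - [[-9,-0.8,15.6],[0,0,0],0.1]
    - [[-11,-1,19],[0,0,0],0.1]
    - [[-12,-1.05,20.8],[0,0,0],0.1]

```text
clock: 3.7
position: [0.4164, -0.308, 0.391]
ee_rot: [1.849, 2.017, 0.54]
force: [0.2, -0.3, -3.1]
width: 0.191
gripper_force: 35.0
```

Run:
```python
from h import *
c=grab('side');cv2.imwrite('pics/d2.png',cv2.cvtColor(c['img'],cv2.COLOR_RGB2BGR))
th=np.radians(5.044);ex=np.array([np.cos(th),-np.sin(th)]);ey=np.array([np.sin(th),np.cos(th)]);o=np.array([.4765,0])
# door: TCP is 38mm below top, 182 mm above origin along door z. lean 26: origin at fence x .063
def world(x,y,z): return np.r_[o+x*ex+y*ey,z]
L=np.radians(26);a=np.r_[ex*np.sin(L),-np.cos(L)]
org=world(.063,.2686,.004); tcp=org-.182*a; print('final tcp',tcp)
go(tcp+[0,0,.25],tgt(-5,-26))
```

```text
final tcp [0.48339696 0.26903546 0.16758052]
shift cm [ 6.73 57.78  2.47] turn [ 0.15  4.12 -9.89]
```

View pics/d2.png

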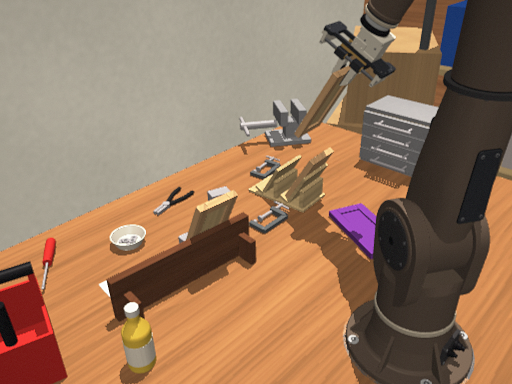

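The door hangs clear above the rack and is held firmly. I'll carry it over the mate, staying high.

Call:
jog_arm:
  rows:
    - [[0.5,1,2.5],[0,0.5,-1],0.1]
    - [[1,4,4],[0,1,-2],0.1]
    - [[2,9,4],[0,2,-3],0.1]
    - [[3,14,4],[0,2.5,-4],0.1]
    - [[4,19,4],[0,3,-5],0.1]
    - [[5,24,4],[0,3.5,-6],0.1]
    - [[6,29,4],[0,4,-7],0.1]
    - [[7,34,4],[0,4.1,-8],0.1]

```text
clock: 4.75
position: [0.4874, 0.0341, 0.4284]
ee_rot: [2.019, 1.915, 0.44]
force: [0.6, -1.4, -2.5]
width: 0.194
gripper_force: 35.0
```

Call:
jog_arm:
  rows:
    - [[1,5,0],[0,0,-1],0.1]
    - [[1.7,10,0],[0,0,-1.9],0.1]
    - [[1.7,15,0],[0,0,-1.9],0.1]
    - [[1.7,19,0],[0,0,-1.9],0.1]
    - [[1.7,22,0],[0,0,-1.9],0.1]
    - [[1.7,23.7,0],[0,0,-1.9],0.1]
    - [[1.7,23.7,0],[0,0,-1.9],0.1]

```text
clock: 5.62
position: [0.5041, 0.2709, 0.4281]
ee_rot: [2.045, 1.883, 0.431]
force: [-0.1, 0.2, -2.8]
width: 0.193
gripper_force: 35.0
```

Run:
```python
from h import *
print(arm.observe()['position'],arm.observe()['force'])
go(np.array([.4834,.2690,.1676])+[.02,-.002,.01],tgt(-5,-26))
c=grab('scene');cv2.imwrite('pics/s3.png',cv2.cvtColor(c['img'],cv2.COLOR_RGB2BGR))
S=cloud(c)
I=c['img'].astype(int);v,u=np.mgrid[:384,:512]
# door front face points, in fence frame
th=np.radians(5.044);ex=np.array([np.cos(th),-np.sin(th)]);ey=np.array([np.sin(th),np.cos(th)]);o=np.array([.4765,0])
W=S[(S[...,2]>.24)&(S[...,2]<.40)&(S[...,1]>.17)&(S[...,1]<.36)&(S[...,0]<.65)&(S[...,0]>.45)]
F=np.c_[(W[:,:2]-o)@ex,(W[:,:2]-o)@ey,W[:,2]];print(len(F),np.percentile(F,[1,50,99],axis=0).round(3).tolist())
A=np.c_[F[:,1],F[:,2],np.ones(len(F))];X=F[:,0]
for _ in range(6):
    k=np.linalg.lstsq(A,X,rcond=None)[0];r=X-A@k;g=abs(r)<max(.003,1.5*r.std());X=X[g];A=A[g]
print('plane',k.round(4),len(X),'lean',np.degrees(np.arctan(-k[1])),'yaw err',np.degrees(-np.arctan(k[0])),'y',np.percentile(A[:,0],[1,99]),'zmin',np.percentile(A[:,1],[0,1]))
```

```text
[0.50410489 0.2709004  0.42808406] [-0.13313526  0.19035777 -2.82875535]
shift cm [ -0.07  -0.39 -25.05] turn [-0.07 -0.25 -0.3 ]
4588 [[0.021, 0.217, 0.27], [0.054, 0.277, 0.337], [0.09, 0.326, 0.399]]
plane [-0.     -0.5323  0.2336] 2624 lean 28.027293960177484 yaw err 0.0025408423260550534 y [0.21687203 0.32547188] zmin [0.26738004 0.26968183]
```

View pics/s3.png

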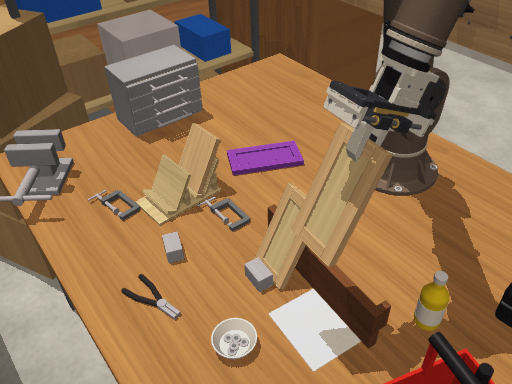

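The door is square to the fence (yaw error about 0°) and centred over the paper (321,330). I'll lower it.

Call:
jog_arm:
  rows:
    - [[0,-0.2,-3],[0,0,0],0.1]
    - [[0,-0.2,-7],[0,0,0],0.1]
    - [[0,-0.2,-11],[0,0,0],0.1]
    - [[0,-0.2,-15],[0,0,0],0.1]
    - [[0,-0.2,-19],[0,0,0],0.1]
    - [[0,-0.2,-22],[0,0,0],0.1]
    - [[0,-0.2,-24],[0,0,0],0.1]
    - [[0,-0.2,-25],[0,0,0],0.1]

```text
clock: 6.68
position: [0.5048, 0.2657, 0.1784]
ee_rot: [2.047, 1.877, 0.43]
force: [-0.5, -0.5, -2.5]
width: 0.195
gripper_force: 35.0
```

Call:
jog_arm:
  rows:
    - [[0,0,0],[0,0,0],0.1]
    - [[-1.0,0.1,0],[0,0,0],0.1]
    - [[-1.6,0.14,0],[0,0,0],0.1]
    - [[-1.6,0.14,0],[0,0,0],0.1]

```text
clock: 7.18
position: [0.4885, 0.2693, 0.1804]
ee_rot: [2.044, 1.878, 0.435]
force: [0.8, 0.2, -2.7]
width: 0.192
gripper_force: 35.0
```

Call:
jog_arm:
  rows:
    - [[0,0,-0.2],[0,0,0],0.1]
    - [[0,0,-0.4],[0,0,0],0.1]
    - [[0,0,-0.5],[0,0,0],0.1]
    - [[0,0,-0.5],[0,0,0],0.1]

```text
clock: 7.68
position: [0.489, 0.2688, 0.1745]
ee_rot: [2.046, 1.878, 0.433]
force: [-0.3, -0.1, -1.9]
width: 0.192
gripper_force: 35.0
```

Call:
jog_arm:
  rows:
    - [[0,0,-0.2],[0,0,0],0.1]
    - [[0,0,-0.4],[0,0,0],0.1]
    - [[0,0,-0.5],[0,0,0],0.1]
    - [[0,0,-0.5],[0,0,0],0.1]

```text
clock: 8.18
position: [0.489, 0.2689, 0.1696]
ee_rot: [2.046, 1.878, 0.433]
force: [-0.6, -0.5, -2.7]
width: 0.195
gripper_force: 35.0
```

Call:
jog_arm:
  rows:
    - [[-0.3,0.03,0],[0,0,0],0.1]
    - [[-0.5,0.04,0],[0,0,0],0.1]
    - [[-0.5,0.04,0],[0,0,0],0.1]

```text
clock: 8.55
position: [0.4838, 0.2694, 0.1698]
ee_rot: [2.045, 1.878, 0.433]
force: [0.3, 0.6, -1.9]
width: 0.195
gripper_force: 35.0
```

Call:
jog_arm:
  rows:
    - [[0,0,-0.15],[0,0,0],0.1]
    - [[0,0,-0.3],[0,0,0],0.1]
    - [[0,0,-0.3],[0,0,0],0.1]

```text
clock: 8.93
position: [0.4841, 0.2698, 0.1679]
ee_rot: [2.044, 1.877, 0.435]
force: [-6.9, -2.1, 11.3]
width: 0.195
gripper_force: 35.0
```

Call:
jog_arm:
  rows:
    - [[-0.15,0.01,0],[0,0,0],0.1]
    - [[-0.3,0.03,0],[0,0,0],0.1]
    - [[-0.3,0.03,0],[0,0,0],0.1]

```text
clock: 9.3
position: [0.4826, 0.2696, 0.1676]
ee_rot: [2.045, 1.875, 0.436]
force: [4.6, -1.8, 1.3]
width: 0.197
gripper_force: 35.0
```

```bash
cat >> h.py <<'E'
th=np.radians(5.044);ex=np.array([np.cos(th),-np.sin(th)]);ey=np.array([np.sin(th),np.cos(th)]);o=np.array([.4765,0])
def fence(W): return np.c_[(W[:,:2]-o)@ex,(W[:,:2]-o)@ey,W[:,2]]
def door(S,y0=.205,y1=.335):
    F=fence(S.reshape(-1,3));F=F[np.isfinite(F[:,0])]
    F=F[(F[:,2]>.012)&(F[:,2]<.15)&(F[:,1]>y0)&(F[:,1]<y1)&(F[:,0]>0)&(F[:,0]<.12)]
    A=np.c_[F[:,1],F[:,2],np.ones(len(F))];X=F[:,0]
    for _ in range(6):
        k=np.linalg.lstsq(A,X,rcond=None)[0];r=X-A@k;g=abs(r)<max(.003,1.5*r.std());X=X[g];A=A[g]
    print('plane',k.round(4),len(X),'lean',np.degrees(np.arctan(-k[1])).round(1),'yaw err',np.degrees(-np.arctan(k[0])).round(1),'y',np.percentile(A[:,0],[1,99]).round(4),'foot front x at z0',k@[.27,0,1])
E
python3 - <<'E'
from h import *
c=grab('scene');cv2.imwrite('pics/s4.png',cv2.cvtColor(c['img'],cv2.COLOR_RGB2BGR));S=cloud(c);door(S);door(S,.04,.15)
print(arm.observe()['position'],arm.observe()['force'])
E
```

```text
plane [ 0.0059 -0.5214  0.0727] 1841 lean 27.5 yaw err -0.3 y [0.2125 0.322 ] foot front x at z0 0.07429709618405451
plane [ 0.0116 -0.499   0.0721] 1455 lean 26.5 yaw err -0.7 y [0.0417 0.1497] foot front x at z0 0.07525347578878225
[0.48259892 0.26961615 0.16764297] [4.40246715 0.64070164 2.23096743]
```

The door's foot is on the bench and its pose matches the mate's to within about 1° and 1 mm. I'll release it.

Call:
jog_arm:
  rows:
    - [[0,0,0],[0,0,0],0.3]
    - [[0,0,0],[0,0,0],0.4]
    - [[0,0,0],[0,0,0],0.5]
    - [[0,0,0],[0,0,0],0.5]
    - [[0,0,0],[0,0,0],0.5]
    - [[0,0,0],[0,0,0],0.5]

```text
clock: 10.1
position: [0.481, 0.2696, 0.1667]
ee_rot: [2.046, 1.878, 0.433]
force: [0.4, -0.1, 0.6]
width: 0.499
gripper_force: 0.0
```

Run:
```python
from h import *
door(cloud(grab('scene')))
s=arm.observe();print(s['position'],s['force'],s['width'])
a=R.from_rotvec(s['ee_rot']).as_matrix()[:,2];print('tool z',a)
```

```text
plane [-4.000e-04 -5.225e-01  7.470e-02] 1812 lean 27.6 yaw err 0.0 y [0.213  0.3219] foot front x at z0 0.07464129880938054
[0.48101574 0.26954409 0.16674018] [-0.3207703   0.62859148  0.53813512] 0.5011966479849881
tool z [ 0.43566047 -0.03642339 -0.89937383]
```

Call:
jog_arm:
  rows:
    - [[-1,0.1,2],[0,0,0],0.5]
    - [[-3,0.25,6.2],[0,0,0],0.5]
    - [[-5.2,0.44,10.8],[0,0,0],0.5]
    - [[-5.2,0.44,14],[0,0,0],0.6]
    - [[-5.2,0.44,16],[0,0,0],0.7]
    - [[-5.2,0.44,16],[0,0,0],0.8]

```text
clock: 10.9
position: [0.4295, 0.2745, 0.3283]
ee_rot: [2.045, 1.876, 0.437]
force: [-0.5, 0.8, -0.7]
width: 0.758
gripper_force: 0.0
```

Run:
```python
from h import *
door(cloud(grab('scene')))
go([.69,-.115,.20],tgt(70,0)); go([.69,-.115,.20],tgt(-110,0)); print(arm.observe()['joints'])
```

```text
plane [ 0.0088 -0.5179  0.0719] 1819 lean 27.4 yaw err -0.5 y [0.2135 0.322 ] foot front x at z0 0.07426765136444122
shift cm [ 26.09 -38.88 -12.69] turn [-15.07  23.48  73.59]
shift cm [ 26.09 -38.88 -12.69] turn [  25.2    16.18 -103.01]
[ 0.01220164  0.08034679 -0.9959885   1.92933401  0.5525082   1.00500124
 -1.32442393]
```

Call:
jog_arm:
  rows:
    - [[3,-5,0],[-2,3,9],1]
    - [[6,-10,0],[-4,6,18],1]
    - [[10,-15,0],[-6,9,27],1]
    - [[14,-20,0],[-8,12,37],1]
    - [[18,-25,0],[-10,15,46],1]
    - [[22,-30,0],[-12,18,55],1]
    - [[24,-34,-2],[-13.5,21,65],1]
    - [[26.1,-38.9,-4],[-15.1,23.5,73.6],1]

```text
clock: 11.95
position: [0.6574, -0.0582, 0.301]
ee_rot: [0.755, 3.01, 0.048]
force: [1.6, 0.6, 1.4]
width: 1.002
gripper_force: 0.0
```

Run:
```python
from h import *
go([.69,-.115,.20],tgt(70,0)); print(arm.observe()['joints'])
```

```text
shift cm [  3.26  -5.68 -10.1 ] turn [-1.37  2.47  8.17]
[ 0.52865332  0.55431751 -0.84934705  1.35852027  0.40573054  1.36049633
  0.77034376]
```

Call:
jog_arm:
  rows:
    - [[2,-3,-5],[-1.4,2.5,8.2],1]
    - [[3.3,-5.7,-10],[-1.4,2.5,8.2],1]
    - [[3.3,-5.7,-10],[-1.4,2.5,8.2],1]
    - [[3.3,-5.7,-10],[-1.4,2.5,8.2],1]
    - [[3.3,-5.7,-10],[-1.4,2.5,8.2],1]

```text
clock: 12.58
position: [0.69, -0.1111, 0.2051]
ee_rot: [0.548, 3.088, 0.003]
force: [0.4, 1.0, 0.0]
width: 1.001
gripper_force: 0.0
```

Run:
```python
from h import *
s=arm.observe();c=grab('wrist');cv2.imwrite('pics/w5.png',cv2.cvtColor(c['img'],cv2.COLOR_RGB2BGR))
v,u=np.mgrid[:384,:512];x=(u-c['cx'])/c['fx'];y=(v-c['cy'])/c['fy'];t=np.hypot(x,y);k=np.tan(t)/np.maximum(t,1e-9)
d=c['depth'];P=np.stack([x*k*d,y*k*d,d],-1);M=np.array(c['mount']);W=(P@M[:3,:3].T+M[:3,3])@R.from_rotvec(s['ee_rot']).as_matrix().T+s['position'];W[d==0]=np.nan
def near(W,nm):
    p=W[(abs(W[...,0]-.69)<.06)&(abs(W[...,1]+.115)<.06)&(W[...,2]>.036)&(W[...,2]<.045)];print(nm,len(p),cv2.minAreaRect(p[:,:2].astype(np.float32)),np.median(p[:,2]))
near(W,'wrist');c=grab('scene');near(cloud(c),'scene');near(cloud(grab('side')),'side')
go([.69,-.115,.07],tgt(70,0)); print(arm.observe()['joints'])
```

```text
wrist 1921 ((0.6901968121528625, -0.11763332784175873), (0.06408888846635818, 0.03935651481151581), 70.53082275390625) 0.03902644757791185
scene 317 ((0.6896039247512817, -0.11615951359272003), (0.06977836787700653, 0.03959129750728607), 70.4241714477539) 0.040499251277379605
side 112 ((0.6861686706542969, -0.11447827517986298), (0.06262613832950592, 0.0411703884601593), 70.72738647460938) 0.03742632031441971
shift cm [  0.02  -0.29 -13.48] turn [-0.    0.3   0.18]
[ 0.53871355  0.70390949 -0.81782567  1.35245878  0.51370909  1.2955186
  0.92507597]
```

View pics/w5.png

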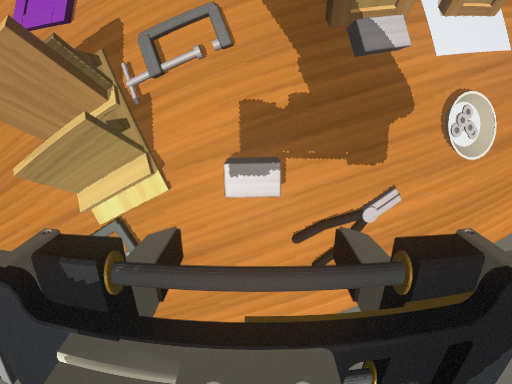

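The wrist view shows the block at (252,178), square to the fingers. The pliers are clear, with their nearest tip at (297,238). I'll lower the gripper over the block and grip it by its ends.

Call:
jog_arm:
  rows:
    - [[0,-0.5,-4],[0,0.3,0.4],1]
    - [[0,-0.5,-9],[0,0.3,0.4],1]
    - [[0,-0.5,-14],[0,0.3,0.4],1]
    - [[0,-0.5,-17],[0,0.3,0.4],1]
    - [[0,-0.5,-19.3],[0,0.3,0.4],1]
    - [[0,-0.5,-19.3],[0,0.3,0.4],1]

```text
clock: 13.48
position: [0.6887, -0.118, 0.0091]
ee_rot: [-0.54, -3.091, 0.0]
force: [0.8, -0.0, 0.0]
width: 1.004
gripper_force: 0.0
```

Call:
jog_arm:
  rows:
    - [[0,0,0],[0,0,0],0.6]
    - [[0,0,0],[0,0,0],0.6]
    - [[0,0,0],[0,0,0],0.6]
    - [[0,0,0],[0,0,0],0.6]
  newtons: 40

```text
clock: 13.98
position: [0.6901, -0.1178, 0.0111]
ee_rot: [-0.541, -3.094, -0.001]
force: [-0.2, 0.2, 4.1]
width: 0.694
gripper_force: 40.0
```

Call:
jog_arm:
  rows:
    - [[0,0,1],[0,0,0],0.6]
    - [[0,0,4],[0,0,0],0.6]
    - [[0,0,7],[0,0,0],0.6]
    - [[0,0,8],[0,0,0],0.6]

```text
clock: 14.48
position: [0.6898, -0.118, 0.0915]
ee_rot: [-0.541, -3.094, -0.0]
force: [-0.3, 0.0, -8.2]
width: 0.698
gripper_force: 40.0
```

Run:
```python
from h import *
door(cloud(grab('scene')))
# block centre in fence frame: front foot edge .0735 + .020
p=o+.1*ex+.2675*ey; print(p); go([*p,.10],tgt(85,0))
```

```text
plane [ 0.0078 -0.5239  0.0725] 1901 lean 27.6 yaw err -0.4 y [0.2128 0.3222] foot front x at z0 0.07461261215915013
[0.59963155 0.25767203]
shift cm [-9.03 37.57  0.81] turn [-0.   -0.04 14.84]
```

Call:
jog_arm:
  rows:
    - [[-1,4,1],[0,0,2],0.6]
    - [[-2,9,1],[0,0,4],0.6]
    - [[-3,14,1],[0,0,6],0.6]
    - [[-4,19,1],[0,0,8],0.6]
    - [[-5,24,1],[0,0,10],0.6]
    - [[-6,29,1],[0,0,12],0.6]
    - [[-7,34,1],[0,0,14],0.6]
    - [[-7,37.4,1],[0,0,14.8],0.6]

```text
clock: 15.52
position: [0.6166, 0.2593, 0.0988]
ee_rot: [-0.13, -3.134, 0.0]
force: [0.5, -0.3, -7.1]
width: 0.693
gripper_force: 40.0
```

Run:
```python
from h import *
p=o+.12*ex+.2675*ey; go([*p,.013],tgt(85,0));print(arm.observe()['force'])
```

```text
shift cm [ 0.3  -0.34 -8.58] turn [-0.01 -0.29 -0.25]
[ 0.50871176 -0.26026473 -7.06396107]
```

Call:
jog_arm:
  rows:
    - [[0.3,-0.3,-3],[0,-0.2,0],0.6]
    - [[0.3,-0.3,-6],[0,-0.2,0],0.6]
    - [[0.3,-0.3,-8],[0,-0.2,0],0.6]
    - [[0.3,-0.3,-8.6],[0,-0.2,0],0.6]
    - [[0.3,-0.3,-8.6],[0,-0.2,0],0.6]

```text
clock: 16.15
position: [0.6224, 0.2532, 0.0141]
ee_rot: [0.138, 3.138, 0.0]
force: [-0.7, -0.1, -7.7]
width: 0.693
gripper_force: 40.0
```

Run:
```python
from h import *
S=cloud(grab('scene'));door(S)
F=fence(S.reshape(-1,3));s=arm.observe();t=fence(np.array([s['position']]))[0];print('tcp fence',t,s['force'],s['position'])
F=F[(abs(F[:,1]-.268)<.05)&(F[:,2]>.037)&(F[:,2]<.046)&(F[:,0]>.085)&(F[:,0]<.16)];print(len(F),np.percentile(F,[1,50,99],axis=0).round(4).tolist())
```

```text
plane [ 0.0236 -0.4614  0.0615] 1409 lean 24.8 yaw err -1.4 y [0.2202 0.3222] foot front x at z0 0.06788586119911585
tcp fence [0.12343583 0.26537131 0.0148403 ] [ 0.17113288  0.35090808 -6.43335152] [0.62278946 0.25349108 0.0148403 ]
149 [[0.104, 0.2211, 0.0375], [0.1368, 0.2559, 0.0436], [0.1432, 0.3105, 0.0459]]
```

Call:
jog_arm:
  rows:
    - [[-0.8,0.1,-0.1],[0,0,0],0.6]
    - [[-1.6,0.2,-0.15],[0,0,0],0.6]
    - [[-2.3,0.3,-0.2],[0,0,0],0.6]
    - [[-2.6,0.35,-0.2],[0,0,0],0.6]
    - [[-2.6,0.35,-0.2],[0,0,0],0.6]

```text
clock: 16.82
position: [0.5963, 0.2566, 0.0122]
ee_rot: [0.137, 3.137, -0.0]
force: [-0.6, 0.1, -7.6]
width: 0.692
gripper_force: 40.0
```

Call:
jog_arm:
  rows:
    - [[-0.2,0.02,-0.05],[0,0,0],0.6]
    - [[-0.4,0.03,-0.1],[0,0,0],0.6]
    - [[-0.4,0.03,-0.1],[0,0,0],0.6]

```text
clock: 17.2
position: [0.5924, 0.2569, 0.0111]
ee_rot: [0.138, 3.137, 0.0]
force: [0.7, 0.3, -7.5]
width: 0.695
gripper_force: 40.0
```

Call:
jog_arm:
  rows:
    - [[-0.1,0.01,-0.05],[0,0,0],0.6]
    - [[-0.2,0.02,-0.1],[0,0,0],0.6]
    - [[-0.2,0.02,-0.1],[0,0,0],0.6]

```text
clock: 17.58
position: [0.5923, 0.2569, 0.0111]
ee_rot: [0.139, 3.134, 0.001]
force: [4.2, -2.0, 0.9]
width: 0.695
gripper_force: 40.0
```

Run:
```python
from h import *
S=cloud(grab('side'));s=arm.observe();t=fence(np.array([s['position']]))[0];print('tcp fence',t,s['force'],s['position'])
c=grab('wrist');cv2.imwrite('pics/w6.png',cv2.cvtColor(c['img'],cv2.COLOR_RGB2BGR))
v,u=np.mgrid[:384,:512];x=(u-c['cx'])/c['fx'];y=(v-c['cy'])/c['fy'];q=np.hypot(x,y);k=np.tan(q)/np.maximum(q,1e-9)
d=c['depth'];P=np.stack([x*k*d,y*k*d,d],-1);M=np.array(c['mount']);W=(P@M[:3,:3].T+M[:3,3])@R.from_rotvec(s['ee_rot']).as_matrix().T+s['position'];W[d==0]=np.nan
door(W,.24,.30)
F=fence(W.reshape(-1,3));F=F[(abs(F[:,1]-.268)<.03)&(F[:,2]>.037)&(F[:,2]<.044)&(F[:,0]>.06)];print(len(F),np.percentile(F,[1,50,99],axis=0).round(4).tolist())
```

```text
tcp fence [0.09276894 0.26608291 0.01112177] [ 4.34958486 -2.74727791 -0.52760263] [0.5923039  0.25689618 0.01112177]
plane [-0.1329 -0.1611  0.1002] 48591 lean 9.2 yaw err 7.6 y [0.2408 0.2994] foot front x at z0 0.064311164236677
4982 [[0.0725, 0.2386, 0.0373], [0.0828, 0.2675, 0.0392], [0.1119, 0.2971, 0.0405]]
```

View pics/w6.png

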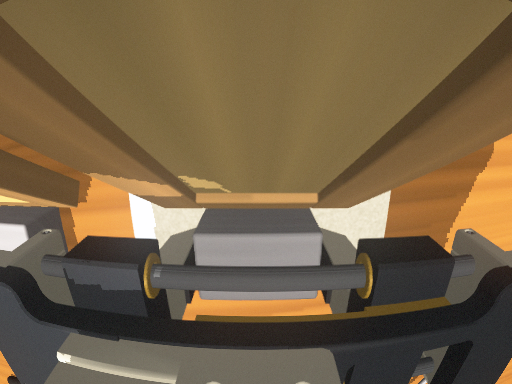

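The block sits centred against the door's foot, at (257,215). I'll nudge it a little further to confirm contact.

Call:
jog_arm:
  rows:
    - [[-0.1,0.01,0.05],[0,0,0],0.6]
    - [[-0.2,0.02,0.05],[0,0,0],0.6]
    - [[-0.2,0.02,0.05],[0,0,0],0.6]

```text
clock: 18.05
position: [0.5897, 0.2573, 0.0111]
ee_rot: [0.139, 3.135, 0.001]
force: [5.5, -0.5, -2.5]
width: 0.697
gripper_force: 40.0
```

Run:
```python
from h import *
s=arm.observe();print('tcp fence',fence(np.array([s['position']]))[0],s['force'])
```

```text
tcp fence [0.09014485 0.26629967 0.01110537] [ 5.50920345 -0.45073438 -2.47030218]
```

Call:
jog_arm:
  rows:
    - [[0,0,0],[0,0,0],0.75]
    - [[0,0,0],[0,0,0],0.9]
    - [[0,0,0],[0,0,0],0.9]
    - [[0,0,0],[0,0,0],0.9]

```text
clock: 18.55
position: [0.5882, 0.2574, 0.0106]
ee_rot: [0.137, 3.138, -0.0]
force: [0.3, -0.1, 0.2]
width: 0.9
gripper_force: 0.0
```

Call:
jog_arm:
  rows:
    - [[0.5,0,2],[0,0,0],0.9]
    - [[1.5,-0.1,5],[0,0,0],0.9]
    - [[4,-0.3,9],[0,0,0],0.9]
    - [[8,-0.6,13],[0,0,0],0.9]
    - [[12,-4,17],[0,0,0],0.9]
    - [[12,-9,20],[0,0,0],0.9]
    - [[12,-14,20],[0,0,0],0.9]
    - [[12,-18,20],[0,0,0],0.9]

```text
clock: 19.55
position: [0.709, 0.0748, 0.2128]
ee_rot: [0.14, 3.135, 0.0]
force: [-0.2, -0.4, 0.0]
width: 0.901
gripper_force: 0.0
```

Run:
```python
from h import *
c=grab('scene');cv2.imwrite('pics/s7.png',cv2.cvtColor(c['img'],cv2.COLOR_RGB2BGR));S=cloud(c)
F=fence(S.reshape(-1,3));F=F[np.isfinite(F[:,0])]
B=F[(abs(F[:,1]-.268)<.05)&(F[:,2]>.037)&(F[:,2]<.044)&(F[:,0]>.062)&(F[:,0]<.13)]
print(cv2.minAreaRect(B[:,:2].astype(np.float32)),np.median(B[:,2]))
G=F[(F[:,2]>.055)&(F[:,2]<.19)&(F[:,1]>.205)&(F[:,1]<.335)&(F[:,0]>-.05)&(F[:,0]<.08)]
A=np.c_[G[:,1],G[:,2],np.ones(len(G))];X=G[:,0]
for _ in range(6):
    k=np.linalg.lstsq(A,X,rcond=None)[0];r=X-A@k;g=abs(r)<max(.003,1.5*r.std());X=X[g];A=A[g]
print(k,len(X),np.degrees(np.arctan(-k[1])),np.percentile(A[:,0],[1,99]),'front edge',k@[.268,.008,1])
```

```text
((0.09034459292888641, 0.2676381468772888), (0.04106751084327698, 0.0649302527308464), 0.2625245451927185) 0.04071557520160565
[-0.01356114 -0.45710605  0.07027796] 1816 24.565426718347712 [0.21272741 0.32209754] front edge 0.06298672360152624
```

View pics/s7.png

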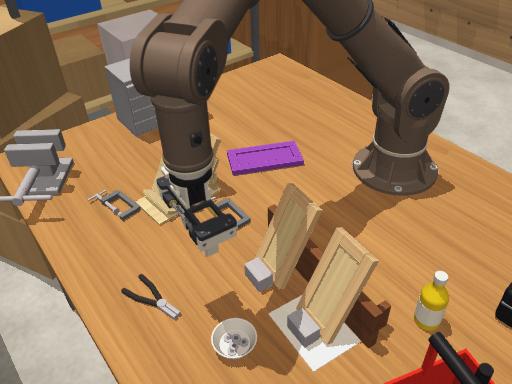

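The door leans beside the mate, with the block at its foot at (303,327); nothing else looks disturbed. Last, I'll check the gap using only the door's frame stiles, with the mate (known front edge 71 mm) as reference.

Run:
```python
from h import *
S=cloud(grab('scene'));F=fence(S.reshape(-1,3));F=F[np.isfinite(F[:,0])]
for nm,y0 in(('mate',.0957),('door',.2674)):
  for zr in((.05,.19),(.012,.1)):
    e=abs(F[:,1]-y0)
    G=F[(F[:,2]>zr[0])&(F[:,2]<zr[1])&(e>.040)&(e<.053)&(F[:,0]>-.05)&(F[:,0]<.08)]
    A=np.c_[G[:,1]-y0,G[:,2],np.ones(len(G))];X=G[:,0]
    for _ in range(6):
        k=np.linalg.lstsq(A,X,rcond=None)[0];r=X-A@k;g=abs(r)<max(.002,2*r.std());X=X[g];A=A[g]
    print(nm,zr,k.round(4),len(X),np.degrees(np.arctan(-k[1])).round(1),'edge',(k@[0,.008,1]).round(4))
s=arm.observe();print(s['clock'],s['force'])
```

```text
mate (0.05, 0.19) [ 0.0027 -0.4884  0.0751] 503 26.0 edge 0.0712
mate (0.012, 0.1) [-0.0026 -0.4881  0.0749] 298 26.0 edge 0.071
door (0.05, 0.19) [ 2.000e-04 -4.849e-01  7.370e-02] 671 25.9 edge 0.0698
door (0.012, 0.1) [-4.000e-04 -4.908e-01  7.410e-02] 396 26.1 edge 0.0701
19.65 [-0.04113197 -1.17817187 -0.32803736]
```

The door's front edge is at 70.0 mm and the block's face at 70.3 mm, so the gap is about 0. The lean is 26°, the same as the mate.

```bash
python3 -c "
from cell import arm
print(arm.sign_off())"
```

```text
the job is handed in; nothing more can be done
None
```

The door leans at 26° on the drip paper, square to the fence and matching its mate, with the steel block flat against the middle of its foot; the job was handed in at about 20 s of the 64 s, and sign-off returned no verdict.

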